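# Shut one drawer of an interlocked bench chest and open the other

## Task

The silver cuff I need is in the shut drawer of the little two-drawer wooden chest on the bench. The chest's interlock lets only one drawer out at a time, so push the open drawer fully home first, then pull the other one out nearly to its stop and leave it open, with the first still shut. Do not force a locked drawer, and leave the other things on the bench where they are.

Things in the scene. Friction and masses are not known exactly. Their poses are not given: they have to be found in the camera images.
- drawer_a (a joint): travel (m) of the drawer that is open at the start; it holds a black binder clip and is the left or the right one of the two. 0 = fully shut, 0.055 = out at its stop. It slides level and straight out of the chest's front; a push of 2 to 15 N moves it and it stays where it is left.
- drawer_b (a joint): the same for the drawer that is shut at the start, which holds the silver cuff. It is locked (3 to 4 mm of play) until the other drawer is fully shut; then it pulls out in the same way, with a slight bump at the start (up to 25 N) as the lock bolt shifts.
- drawer_a_handle (a point): centre of the brass bar handle of the drawer that is open at the start. Frame: x into the chest (opening is along -x), y along the bar, z up. Bar level, 50 mm long with a post at each end, 10 mm thick; its axis is 35 mm before the drawer's face (about 30 mm clear behind the bar), 70 mm above the worktop, 17 mm below the chest's top. Handle in the middle of a front 89 wide x 70 mm high.
- drawer_b_handle (a point): centre of the brass bar handle of the drawer that is shut at the start. Frame: x into the chest (opening is along -x), y along the bar, z up. Bar level, 50 mm long with a post at each end, 10 mm thick; its axis is 35 mm before the drawer's face (about 30 mm clear behind the bar), 70 mm above the worktop, 17 mm below the chest's top. Handle in the middle of a front 89 wide x 70 mm high.
- plinth: dark wooden foot board fixed to the worktop, 121 (x) x 190 (y) x 12 mm; origin on the worktop under its centre, front towards -x. On it stand the two wooden drawer units side by side, 94 mm between their middles, each 115 deep x 92 wide x 75 mm high.
- spool: bystander: spool of thread standing upright, 38 mm across, 45 mm high; origin at the centre of its underside
- cuff: the open silver cuff, 44 x 54 x 12 mm, lying loose in the drawer that is shut; origin at the centre of its underside
- pencil: bystander: pencil lying flat, 146 mm long, 14 mm wide; origin at the centre of its underside
- steel_block: bystander: plain flat steel bench block, 55 x 70 x 18 mm; origin at the centre of its underside
- wooden_clamp: bystander: small wooden ring clamp lying flat, 140 x 28 x 22 mm; origin at the centre of its underside

How it is judged (in metres and radians):
On the way, in this order (a step that is already met when the one before it is completed fails the run):
1. the drawer that was open is fully shut while the other is still shut (value of joint drawer_a below 0.004 m and value of joint drawer_b below 0.012 m), for 0.2 s.
2. the other drawer is pulled out nearly to its stop (value of joint drawer_b above 0.042 m), for 0.2 s.
At the end, for the whole second after the job is handed in: the drawer that was open is shut to within 4 mm, the drawer that was shut stands out by more than 42 mm of its 55 mm and is at rest (value of joint drawer_a below 0.004 m and value of joint drawer_b above 0.042 m and velocity of joint drawer_b between -0.01 and 0.01 m/s); the robot touches nothing.
It fails at once if the lock is forced: both drawers out by more than 15 mm at once (value of joint each of drawer_a, drawer_b above 0.015 m).
It fails at once if a bystander (spool, steel block, wooden clamp, pencil) is moved by more than 40 mm (distance of any of spool, pencil, steel_block, wooden_clamp from where it was at the start of the episode above 0.04 m).
It also fails if it takes over 42 s, if anything falls off the work surface, if the arm or the gripper's body presses on something with over 40 N, if the wrist force passes 120 N, or if a joint passes its speed limit or range.

## Robot

A 6-joint arm with a two-finger parallel gripper is mounted at the origin on a cart in front of the work surface, level with it; the furniture and walls round the work are solid. World frame = base frame: x ahead of the robot, y to its left, z up, the work surface at z = 0. Lengths are in m, angles in degrees, forces in N, time in s.
With the tool pointing down it reaches from about 0.375 to 0.75 m from the base axis. Payload 9 kg.
Tool frame: the origin (TCP) lies at the very end of the fingers, on their centre line; the grasp point (between the pads) lies 19 mm behind it; z points along the fingers, x is the direction in which the jaws open and shut, and the axes are right-handed (so a half turn about z gives the same grasp; the last joint's range is limited). The gripper opens to 85 mm and grips with 20 to 120 N. Pads are 22 mm wide; open, the fingers measure 114 mm over their backs; the gripper's body (76 mm by 85 mm) begins 54 mm behind the grasp point. The pads swing forward as they close: fully open they stand 13 mm farther back than shut.
Start: joints at [60.235, 5.964, 5.575, 89.605, 0, 77.527], TCP at [0.178, 0.573, 0.231] pointing down, gripper open.
Joint ranges: [-171.21, 171.21], [-48.23, 106.86], [-62.78, 66.21], [-105.2, 120.99], [-86.42, 89.51], [-180, 180]. Speed limits (degrees/s): [127.2, 127.2, 147.25, 180, 180, 180].

## Interface

Orientations are given as a 3x3 rotation matrix whose columns are the frame's x, y, z axes.
In Python, from plant import * gives the robot as it stands. The module is installed in compiled form; this text tells all that it offers.
- The arm moves only by the tool servo_tool, never from a script. Its argument "commands" is a list of rows, each an object of numbers: "jaw": the closure, from -1 (fully open) to 1 (shut); "x", "y", "z": the shift along the world's x, y, z in cm; "yaw": the turn about the world's z in rad. A call has 1 to 8 rows; each row is the pose to reach, as a shift and turn from the pose commanded when the call began; what a row does not reach only later rows make up. A row lasts 1/10 s, in which the tool goes at most 50 mm and 8.59 degrees, less where a joint would pass 70% of its speed; a pose out of reach is approached as far as the arm can. A call with a gripper value outside its range is refused whole. The fingers move at their own pace and stop on an object; "grip_force" is the grip in N (left out, the last holds). Time passes only in rows, so rows that repeat a pose let the fingers close. It gives the time, the measured TCP pose, the force and the opening at its end, in the units of the state.
- observe(): the state, without advancing time (a new reading comes with each control period).
- snapshot(name): name is "scene" or "top"; returns a dict with "image" (420x560x3 uint8, red, green, blue), "mtx" (3x3 intrinsics, pixels), "distortion" ([k1, k2, p1, p2, k3] as OpenCV has them; the pictures are not rectified), "extrinsics" (4x4, takes a point from camera to world coordinates). Camera axes: x right, y down, z forward; pixel columns grow to the right and rows downward; lengths in m; the calibration is good to about 2 mm. A picture is of the moment at which its call begins. There is no depth.
- hand_in(): hands the job in, once; it reports no verdict.
The state is a dict: "clock": time; "qpos": joint angles; "dq": joint speeds; "effort": joint torques, N m; "position": TCP position; "tool_rot": TCP orientation; "contact_force": force on the tool from outside, world axes, zero at the start; "moment": the same for the moment, N m; "grip_width": finger opening in m.
Only numpy, scipy, OpenCV 4.12 (cv2) and the standard library are available. Lean on these libraries where they do the work, as an engineer would, in place of code of your own. Each camera call takes 0.05 s, during which the arm holds its last target.

## Working session

There is one attempt and no reset: what is moved stays moved. The work goes in short steps, Python scripts to look and compute and a tool call to move; the robot and the scene stay as the last step left them, time stands still between calls to the robot, and variables do not carry over. Pictures are saved under pics/ and viewed, and the job is handed in when it is done.

Besides the shell and the picture viewer there is one more tool, called after ">>>" by a JSON object that holds its "fn" and its "kwargs", one argument or row to a line. servo_tool: Moves the arm, as the interface text tells. Its arguments: {"type":"object","properties":{"commands":{"type":"array","items":{"type":"object","properties":{"jaw":{"type":"number"},"x":{"type":"number"},"y":{"type":"number"},"z":{"type":"number"},"yaw":{"type":"number"}}}},"grip_force":{"type":"number"}},"required":["commands"]}

```bash
mkdir -p pics
python3 - <<'E'
from plant import *
import cv2
for n in ("scene","top"):
    s=snapshot(n); cv2.imwrite(f"pics/{n}0.png",s["image"][:,:,::-1]); print(n,s["mtx"],s["distortion"],s["extrinsics"])
print(observe())
E
```

```text
scene [[531.63057785   0.         282.78009533]
 [  0.         531.63057785 218.49850708]
 [  0.           0.           1.        ]] [-0.13761613  0.          0.          0.          0.        ] [[ 0.6373993  -0.58923531  0.49651171  0.0893003 ]
 [-0.77050433 -0.49302982  0.40403547 -0.34025921]
 [ 0.00672312 -0.64009636 -0.76826522  0.72788367]
 [ 0.          0.          0.          1.        ]]
top [[422.25983128   0.         276.48068012]
 [  0.         422.25983128 211.58629208]
 [  0.           0.           1.        ]] [-0.07791339  0.          0.          0.          0.        ] [[ 0.0177548  -0.98184928  0.18882999  0.37976595]
 [-0.99970732 -0.0205369  -0.01278684 -0.01263108]
 [ 0.01643273 -0.18854769 -0.98192654  0.91979788]
 [ 0.          0.          0.          1.        ]]
{'clock': 0.1, 'qpos': array([ 6.02353512e+01,  5.99480760e+00,  5.53336001e+00,  8.96036864e+01,
       -2.58842929e-03,  7.75275576e+01]), 'dq': array([ 0.01211319, -0.01236091,  0.15663422,  0.07192775,  0.06391884,
       -0.03947426]), 'effort': array([ 8.78919382e-03, -5.58211792e+01,  5.04716527e+01,  1.31299353e-02,
       -1.21210683e-04, -2.78945873e-05]), 'position': array([0.17820011, 0.57263252, 0.23062178]), 'tool_rot': array([[ 2.97244682e-01,  9.54801196e-01, -5.25135531e-04],
       [ 9.54800684e-01, -2.97245077e-01, -1.00925303e-03],
       [-1.11972995e-03, -2.01404667e-04, -9.99999353e-01]]), 'contact_force': array([ 0.58651251, -0.2728902 ,  0.07464254]), 'moment': array([ 0.01506045, -0.01277775,  0.04775146]), 'grip_width': 0.08542762771444459}
```

View pics/scene0.png

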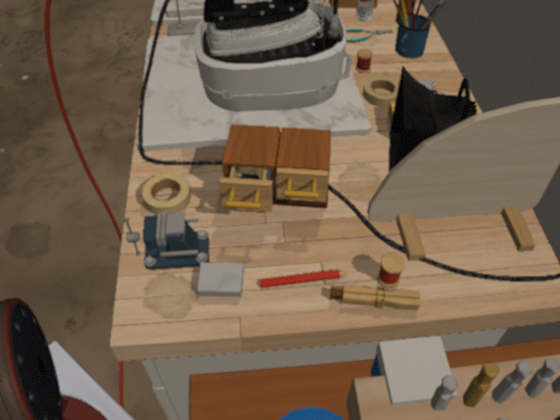

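View pics/top0.png

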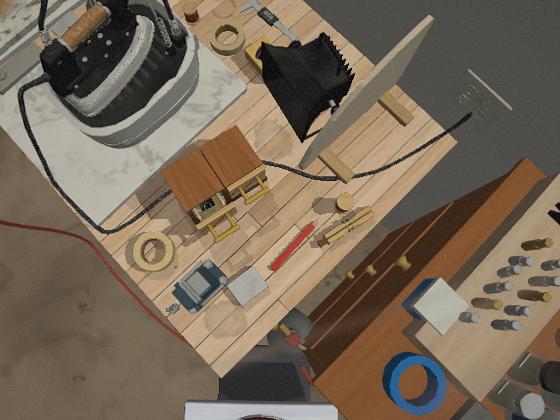

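The scene view shows the chest at about (275,165) with its left drawer (handle near (245,198)) out and the right one (handle near (300,188)) shut. The top view has the chest at (215,170), with the handles near (222,230) and (255,190). I'll enlarge both.

```bash
cat > h.py <<'E'
import numpy as np,cv2
from plant import *
def ray(s,px):
    p=cv2.undistortPoints(np.array([[px]],float),s["mtx"],np.array(s["distortion"]))[0,0]
    E=np.array(s["extrinsics"]); return E[:3,3],E[:3,:3]@np.array([p[0],p[1],1])
def onz(s,px,z):
    o,d=ray(s,px); return o+d*(z-o[2])/d[2]
def proj(s,P):
    E=np.linalg.inv(np.array(s["extrinsics"])); r,_=cv2.Rodrigues(E[:3,:3])
    return cv2.projectPoints(np.array(P,float).reshape(-1,1,3),r,E[:3,3],s["mtx"],np.array(s["distortion"]))[0][:,0]
def crop(s,name,x0,y0,w,h,k):
    im=s["image"][y0:y0+h,x0:x0+w,::-1]; im=cv2.resize(im,None,fx=k,fy=k,interpolation=cv2.INTER_CUBIC)
    for x in range((x0+19)//20*20,x0+w,20): cv2.putText(im,str(x),((x-x0)*k,8),0,.35,(0,0,255)); cv2.line(im,((x-x0)*k,10),((x-x0)*k,16),(0,0,255))
    for y in range((y0+19)//20*20,y0+h,20): cv2.putText(im,str(y),(0,(y-y0)*k+4),0,.35,(0,0,255)); cv2.line(im,(24,(y-y0)*k),(30,(y-y0)*k),(0,0,255))
    cv2.imwrite("pics/"+name,im)
E
python3 - <<'E'
from h import *
crop(snapshot("top"),"t1.png",150,115,130,140,4)
crop(snapshot("scene"),"s1.png",210,115,130,110,5)
E
```

```text
(no output)
```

View pics/t1.png

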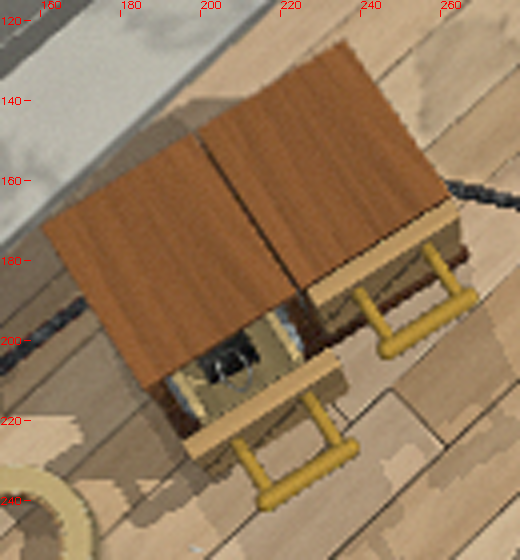

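View pics/s1.png

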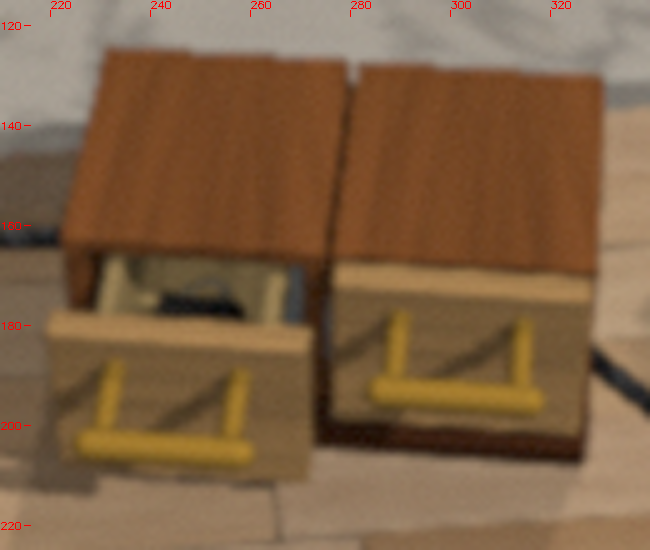

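In the top crop, bar A runs about (216,240)–(238,227) and bar B (247,202)–(268,189). In the scene crop, bar centres are near (243,204) and (301,194). The left drawer, holding the clip, is open.

Run:
```python
from h import *
t=snapshot("top"); s=snapshot("scene")
import numpy as np
for nm,S,boxA,boxB in (("top",t,(205,205,245,248),(232,165,275,208)),("scene",s,(222,196,264,210),(280,189,322,200))):
    hsv=cv2.cvtColor(S["image"],cv2.COLOR_RGB2HSV); m=cv2.inRange(hsv,(17,165,70),(30,255,255))
    for k,b in (("A",boxA),("B",boxB)):
        mm=np.zeros_like(m); mm[b[1]:b[3],b[0]:b[2]]=m[b[1]:b[3],b[0]:b[2]]
        if nm=="top": mm2=cv2.morphologyEx(mm,cv2.MORPH_OPEN,np.ones((1,1)))
        v,u=np.nonzero(mm); print(nm,k,len(u),"bbox",u.min(),u.max(),v.min(),v.max(),"mean",u.mean(),v.mean())
T={"A":((216.2,240.3),(238,227)),"B":((246.8,202.3),(267.8,188.9))}
Sc={"A":((227,203.3),(259.5,205.6)),"B":((285.8,193),(317.5,195.3))}
for k in "AB":
    for S,D in ((t,T),(s,Sc)):
        a,b=[onz(S,p,.07) for p in D[k]]
        print(k,a.round(4),b.round(4),"c",((a+b)/2).round(4),"len",np.linalg.norm(a-b).round(4),"dir",np.degrees(np.arctan2(*(b-a)[[1,0]])).round(1))
    # triangulate
    c=[np.mean(D[k],0) for D in (T,Sc)]
    (o1,d1),(o2,d2)=ray(t,c[0]),ray(s,c[1])
    A=np.c_[d1,-d2]; x=np.linalg.lstsq(A,o2-o1,rcond=None)[0]; print("tri",(o1+d1*x[0]).round(4),(o2+d2*x[1]).round(4))
# chest top corners z=0.087
cs=[(160,171.5),(186.5,211.5),(223.5,186.5),(198.5,150),(235,125),(262.5,165)]
for c in cs: print(onz(t,c,.087).round(4))
for c in [(217.5,0)]:pass
# side objects
for n,c in (("clamp near",(318,240)),("clamp far",(370,212)),("pencil",(272,266)),("pencil2",(312,228)),("block",(248,287)),("tape",(152,252)),("vise",(200,287)),("spool",(345,202))): print(n,onz(t,c,.01).round(3))
```

```text
top A 214 bbox 208 239 213 242 mean 224.44859813084113 229.94859813084113
top B 215 bbox 238 268 176 204 mean 254.24186046511628 191.95348837209303
scene A 265 bbox 225 260 196 208 mean 242.9132075471698 203.14716981132077
scene B 219 bbox 283 318 189 197 mean 300.986301369863 193.43835616438355
A [0.4815 0.0971 0.07  ] [0.5096 0.054  0.07  ] c [0.4956 0.0756 0.07  ] len 0.0515 dir -56.9
A [0.4805 0.0972 0.07  ] [0.5112 0.0527 0.07  ] c [0.4959 0.0749 0.07  ] len 0.054 dir -55.5
tri [0.4956 0.0757 0.0695] [0.4962 0.0752 0.0696]
B [0.5614 0.0377 0.07  ] [ 0.5906 -0.0049  0.07  ] c [0.576  0.0164 0.07  ] len 0.0517 dir -55.5
B [0.5607 0.0373 0.07  ] [ 0.5907 -0.0066  0.07  ] c [0.5757 0.0154 0.07  ] len 0.0533 dir -55.6
tri [0.5763 0.0165 0.0685] [0.5767 0.0161 0.0686]
[0.6186 0.2168 0.087 ]
[0.5363 0.1572 0.087 ]
[0.5895 0.085  0.087 ]
[0.6663 0.1402 0.087 ]
[0.7229 0.0667 0.087 ]
[0.6367 0.007  0.087 ]
clamp near [ 0.494 -0.116  0.01 ]
clamp far [ 0.558 -0.231  0.01 ]
pencil [ 0.436 -0.017  0.01 ]
pencil2 [ 0.52  -0.103  0.01 ]
block [0.39  0.033 0.01 ]
tape [0.46  0.243 0.01 ]
vise [0.388 0.135 0.01 ]
spool [ 0.58  -0.176  0.01 ]
```

Both views agree to 1 mm, with bar height 69–70 mm and unit spacing 94 mm. Chest axis: into = (0.825, 0.565), heading 34.4°. A (left) is out by about 33 mm. Plan: push A's bar with shut fingers, then grip B's bar and pull.

>>> {"fn": "servo_tool", "kwargs": {
  "commands": [
    {"jaw": 1,"x": 3,"y": -6,"z": 0,"yaw": -0.1},
    {"jaw": 1,"x": 5,"y": -10,"z": 0,"yaw": -0.2},
    {"jaw": 1,"x": 7,"y": -14,"z": 0,"yaw": -0.3},
    {"jaw": 1,"x": 9,"y": -18,"z": 0,"yaw": -0.4},
    {"jaw": 1,"x": 11,"y": -22,"z": 0,"yaw": -0.5},
    {"jaw": 1,"x": 13,"y": -26,"z": 0,"yaw": -0.6},
    {"jaw": 1,"x": 15,"y": -30,"z": 0,"yaw": -0.668},
    {"jaw": 1,"x": 17,"y": -34,"z": 0,"yaw": -0.668}
  ],
  "grip_force": 40
}}

```text
clock: 1.1
position: [0.3488, 0.2313, 0.2315]
tool_rot: [[0.826, 0.564, 0.001], [0.564, -0.826, 0.0], [0.001, 0.0, -1.0]]
contact_force: [1.1, 0.9, 0.2]
grip_width: -0.0
```

>>> {"fn": "servo_tool", "kwargs": {
  "commands": [
    {"jaw": 1,"x": 2,"y": -4,"z": 0},
    {"jaw": 1,"x": 4,"y": -8,"z": 0},
    {"jaw": 1,"x": 6,"y": -12,"z": 0},
    {"jaw": 1,"x": 8,"y": -16,"z": 0},
    {"jaw": 1,"x": 9.8,"y": -19.2,"z": 0},
    {"jaw": 1,"x": 9.8,"y": -19.2,"z": 0},
    {"jaw": 1,"x": 9.8,"y": -19.2,"z": 0},
    {"jaw": 1,"x": 9.8,"y": -19.2,"z": 0}
  ]
}}

```text
invalid input at $.commands[0]: expected keys jaw, x, y, z, yaw
```

>>> {"fn": "servo_tool", "kwargs": {
  "commands": [
    {"jaw": 1,"x": 2,"y": -4,"z": 0,"yaw": 0},
    {"jaw": 1,"x": 4,"y": -8,"z": 0,"yaw": 0},
    {"jaw": 1,"x": 6,"y": -12,"z": 0,"yaw": 0},
    {"jaw": 1,"x": 8,"y": -16,"z": -3,"yaw": 0},
    {"jaw": 1,"x": 9.8,"y": -19,"z": -7,"yaw": 0},
    {"jaw": 1,"x": 9.8,"y": -19,"z": -11,"yaw": 0},
    {"jaw": 1,"x": 9.8,"y": -19,"z": -11,"yaw": 0},
    {"jaw": 1,"x": 9.8,"y": -19,"z": -11,"yaw": 0}
  ]
}}

```text
clock: 1.9
position: [0.4458, 0.0432, 0.1219]
tool_rot: [[0.825, 0.565, -0.001], [0.565, -0.825, 0.0], [-0.001, -0.001, -1.0]]
contact_force: [-0.7, -0.6, 1.0]
grip_width: 0.0001
```

Run:
```python
from h import *
print(observe()["position"],observe()["contact_force"])
crop(snapshot("top"),"t2.png",150,115,190,190,3)
crop(snapshot("scene"),"s2.png",190,115,160,130,4)
```

```text
[0.44578892 0.04318927 0.12186204] [-0.65957279 -0.57273518  1.04962347]
```

View pics/t2.png

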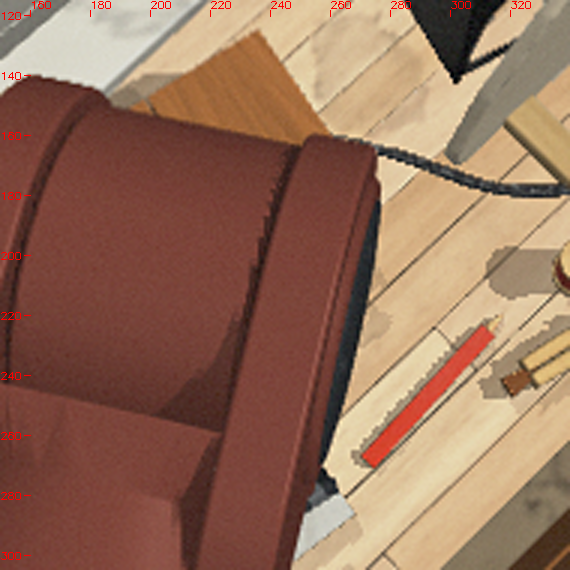

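View pics/s2.png

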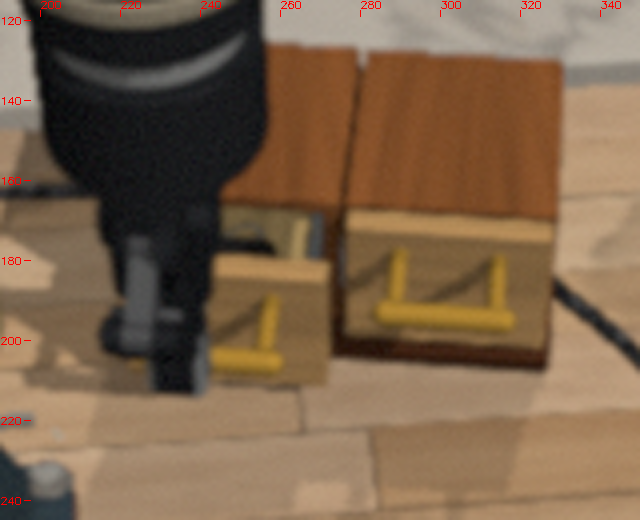

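Top view: the arm hides the chest. Scene view: fingers at about (230,210), in front of A's bar (bar end at (257,205)), clear of everything. Lower, then push along the chest axis.

>>> {"fn": "servo_tool", "kwargs": {
  "commands": [
    {"jaw": 1,"x": 0,"y": 0,"z": -4,"yaw": 0},
    {"jaw": 1,"x": 0,"y": 0,"z": -6.8,"yaw": 0},
    {"jaw": 1,"x": 0,"y": 0,"z": -6.8,"yaw": 0},
    {"jaw": 1,"x": 0.82,"y": 0.56,"z": -6.8,"yaw": 0},
    {"jaw": 1,"x": 1.65,"y": 1.13,"z": -6.8,"yaw": 0},
    {"jaw": 1,"x": 2.5,"y": 1.7,"z": -6.8,"yaw": 0},
    {"jaw": 1,"x": 3.0,"y": 2.05,"z": -6.8,"yaw": 0},
    {"jaw": 1,"x": 3.0,"y": 2.05,"z": -6.8,"yaw": 0}
  ]
}}

```text
clock: 2.8
position: [0.4779, 0.0638, 0.0556]
tool_rot: [[0.824, 0.566, 0.003], [0.566, -0.824, -0.0], [0.002, 0.002, -1.0]]
contact_force: [-1.1, -0.5, 0.7]
grip_width: -0.0004
```

>>> {"fn": "servo_tool", "kwargs": {
  "commands": [
    {"jaw": 1,"x": 0.41,"y": 0.28,"z": 0,"yaw": 0},
    {"jaw": 1,"x": 0.82,"y": 0.56,"z": 0,"yaw": 0},
    {"jaw": 1,"x": 1.24,"y": 0.85,"z": 0,"yaw": 0},
    {"jaw": 1,"x": 1.65,"y": 1.13,"z": 0,"yaw": 0},
    {"jaw": 1,"x": 2.06,"y": 1.41,"z": 0,"yaw": 0},
    {"jaw": 1,"x": 2.3,"y": 1.58,"z": 0,"yaw": 0},
    {"jaw": 1,"x": 2.3,"y": 1.58,"z": 0,"yaw": 0}
  ]
}}

```text
clock: 3.5
position: [0.4997, 0.0795, 0.0532]
tool_rot: [[0.825, 0.566, 0.0], [0.566, -0.825, 0.0], [0.0, -0.0, -1.0]]
contact_force: [0.5, -1.4, 0.1]
grip_width: -0.0
```

Run:
```python
from h import *
o=observe();print(o["position"],o["contact_force"])
crop(snapshot("scene"),"s3.png",190,115,160,130,4)
```

```text
[0.4996893  0.07950309 0.05323897] [ 0.54597118 -1.39556692  0.06416633]
```

View pics/s3.png

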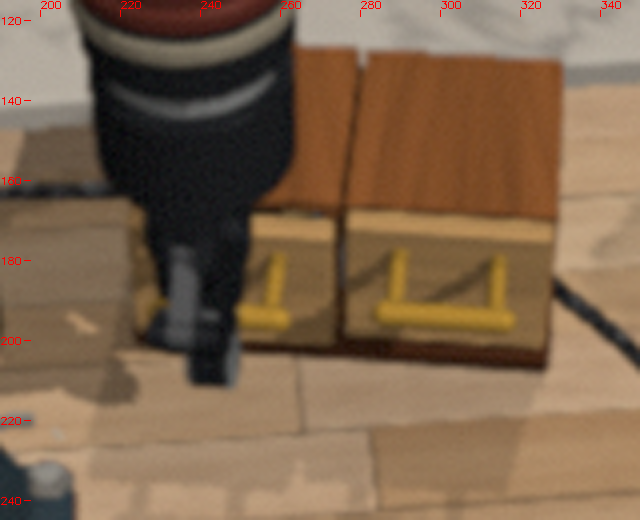

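Scene view: drawer A is almost home, with its top edge at (262,170) nearly level with B's. A thin dark gap remains at (265,167). Push on in small steps and watch the force.

>>> {"fn": "servo_tool", "kwargs": {
  "commands": [
    {"jaw": 1,"x": 0.2,"y": 0.14,"z": 0,"yaw": 0},
    {"jaw": 1,"x": 0.4,"y": 0.28,"z": 0,"yaw": 0},
    {"jaw": 1,"x": 0.4,"y": 0.28,"z": 0,"yaw": 0},
    {"jaw": 1,"x": 0.4,"y": 0.28,"z": 0,"yaw": 0}
  ]
}}

```text
clock: 3.95
position: [0.5035, 0.0821, 0.0534]
tool_rot: [[0.825, 0.566, 0.0], [0.566, -0.825, 0.0], [0.0, 0.0, -1.0]]
contact_force: [1.0, 0.1, -0.4]
grip_width: -0.0003
```

>>> {"fn": "servo_tool", "kwargs": {
  "commands": [
    {"jaw": 1,"x": 0.2,"y": 0.14,"z": 0,"yaw": 0},
    {"jaw": 1,"x": 0.3,"y": 0.2,"z": 0,"yaw": 0},
    {"jaw": 1,"x": 0.4,"y": 0.28,"z": 0,"yaw": 0}
  ]
}}

```text
clock: 4.25
position: [0.5064, 0.0842, 0.0532]
tool_rot: [[0.825, 0.565, -0.002], [0.565, -0.825, -0.002], [-0.003, 0.0, -1.0]]
contact_force: [-10.9, -7.5, 6.2]
grip_width: 0.0004
```

Contact with the stop (13 N) at the predicted place (0.507, 0.083). One more gentle nudge, then check.

>>> {"fn": "servo_tool", "kwargs": {
  "commands": [
    {"jaw": 1,"x": 0.12,"y": 0.08,"z": 0,"yaw": 0},
    {"jaw": 1,"x": 0.12,"y": 0.08,"z": 0,"yaw": 0},
    {"jaw": 1,"x": 0.12,"y": 0.08,"z": 0,"yaw": 0}
  ]
}}

```text
clock: 4.55
position: [0.5065, 0.0842, 0.0532]
tool_rot: [[0.825, 0.565, -0.005], [0.565, -0.825, -0.003], [-0.006, 0.0, -1.0]]
contact_force: [-13.3, -10.5, 9.2]
grip_width: -0.0001
```

>>> {"fn": "servo_tool", "kwargs": {
  "commands": [
    {"jaw": 1,"x": -1.6,"y": -1.1,"z": 0,"yaw": 0},
    {"jaw": 1,"x": -4.1,"y": -2.8,"z": 0,"yaw": 0},
    {"jaw": 1,"x": -4.1,"y": -2.8,"z": 4,"yaw": 0},
    {"jaw": 1,"x": -4.1,"y": -2.8,"z": 9,"yaw": 0},
    {"jaw": 1,"x": -2,"y": -6,"z": 11,"yaw": 0},
    {"jaw": 1,"x": -1,"y": -10,"z": 11,"yaw": 0},
    {"jaw": 1,"x": 0,"y": -12,"z": 11,"yaw": 0},
    {"jaw": 1,"x": 0,"y": -12,"z": 11,"yaw": 0}
  ]
}}

```text
clock: 5.35
position: [0.5096, -0.0368, 0.1634]
tool_rot: [[0.826, 0.563, 0.001], [0.563, -0.826, -0.0], [0.001, 0.001, -1.0]]
contact_force: [-0.8, 0.6, 0.0]
grip_width: -0.0001
```

Run:
```python
from h import *
o=observe();print(o["position"],o["contact_force"])
crop(snapshot("scene"),"s4.png",190,115,160,130,4)
crop(snapshot("top"),"t4.png",150,115,190,190,3)
```

```text
[ 0.50964983 -0.03678841  0.16344612] [-0.80335308  0.56381129  0.04338592]
```

View pics/s4.png

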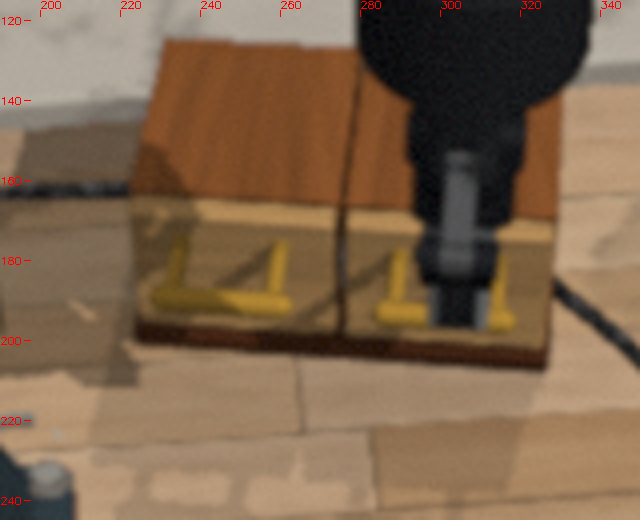

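View pics/t4.png

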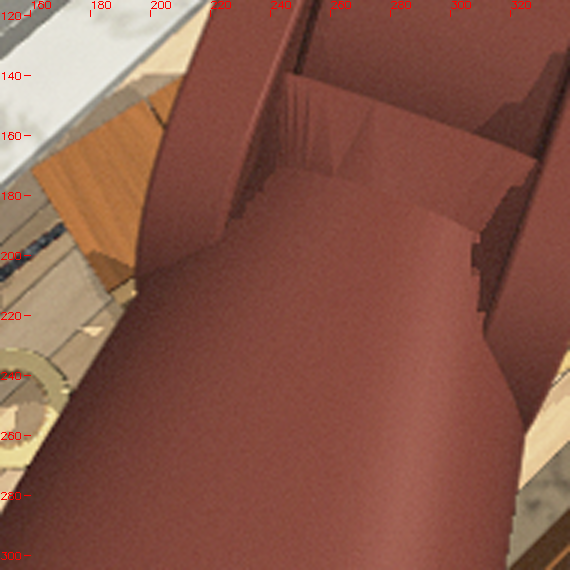

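Scene view: drawer A is flush with B; its bar runs (228,189)–(262,191) and there is no gap at the top edge. The gripper hangs in front of B. Set the jaws to about 26 mm and go above B's bar at (0.576, 0.016).

>>> {"fn": "servo_tool", "kwargs": {
  "commands": [
    {"jaw": 0.38,"x": 2,"y": 1.6,"z": 0,"yaw": 0},
    {"jaw": 0.38,"x": 4.5,"y": 3.5,"z": 0,"yaw": 0},
    {"jaw": 0.38,"x": 6.6,"y": 5.3,"z": 0,"yaw": 0},
    {"jaw": 0.38,"x": 6.6,"y": 5.3,"z": 0,"yaw": 0},
    {"jaw": 0.38,"x": 6.6,"y": 5.3,"z": 0,"yaw": 0},
    {"jaw": 0.38,"x": 6.6,"y": 5.3,"z": -3,"yaw": 0},
    {"jaw": 0.38,"x": 6.6,"y": 5.3,"z": -5,"yaw": 0},
    {"jaw": 0.38,"x": 6.6,"y": 5.3,"z": -5,"yaw": 0}
  ]
}}

```text
clock: 6.25
position: [0.5719, 0.019, 0.1105]
tool_rot: [[0.825, 0.565, -0.005], [0.565, -0.825, 0.001], [-0.003, -0.003, -1.0]]
contact_force: [-0.9, -0.3, 0.3]
grip_width: 0.0267
```

Run:
```python
from h import *
o=observe();print(o["position"],o["contact_force"],o["grip_width"])
crop(snapshot("scene"),"s5.png",250,95,100,120,5)
```

```text
[0.57191012 0.01896746 0.11049693] [-0.86638383 -0.26967724  0.30135087] 0.026749202350507945
```

View pics/s5.png

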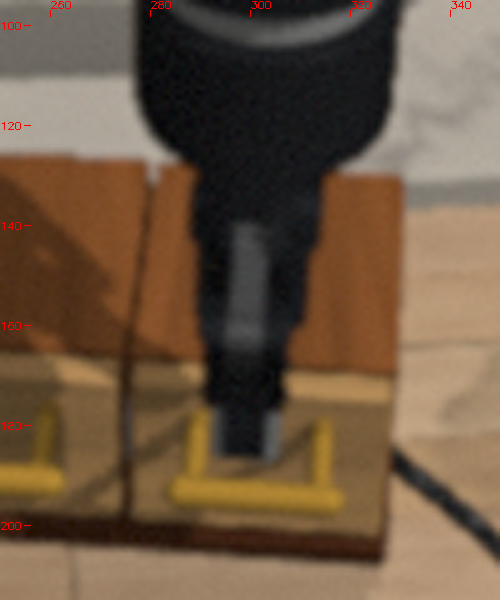

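Scene view: fingertips at (296,185), a bit left of the bar's middle (301,194), matching the readout (5 mm lateral). Correct and go down.

>>> {"fn": "servo_tool", "kwargs": {
  "commands": [
    {"jaw": 0.38,"x": 0.4,"y": -0.3,"z": 0,"yaw": 0},
    {"jaw": 0.38,"x": 0.4,"y": -0.3,"z": 0,"yaw": 0},
    {"jaw": 0.38,"x": 0.4,"y": -0.3,"z": -1,"yaw": 0},
    {"jaw": 0.38,"x": 0.4,"y": -0.3,"z": -2,"yaw": 0},
    {"jaw": 0.38,"x": 0.4,"y": -0.3,"z": -3,"yaw": 0},
    {"jaw": 0.38,"x": 0.4,"y": -0.3,"z": -4,"yaw": 0},
    {"jaw": 0.38,"x": 0.4,"y": -0.3,"z": -5.5,"yaw": 0},
    {"jaw": 0.38,"x": 0.4,"y": -0.3,"z": -5.5,"yaw": 0}
  ]
}}

```text
clock: 7.1
position: [0.5768, 0.016, 0.0553]
tool_rot: [[0.825, 0.565, -0.004], [0.565, -0.825, 0.001], [-0.003, -0.003, -1.0]]
contact_force: [0.2, 0.4, -0.8]
grip_width: 0.0266
```

No contact on the way down. Close on the bar.

>>> {"fn": "servo_tool", "kwargs": {
  "commands": [
    {"jaw": 1,"x": 0,"y": 0,"z": 0,"yaw": 0},
    {"jaw": 1,"x": 0,"y": 0,"z": 0,"yaw": 0},
    {"jaw": 1,"x": 0,"y": 0,"z": 0,"yaw": 0},
    {"jaw": 1,"x": 0,"y": 0,"z": 0,"yaw": 0}
  ],
  "grip_force": 50
}}

```text
clock: 7.5
position: [0.5772, 0.0151, 0.058]
tool_rot: [[0.825, 0.565, -0.003], [0.565, -0.825, -0.001], [-0.003, -0.001, -1.0]]
contact_force: [-5.4, -4.3, -2.5]
grip_width: 0.009
```

Bar held (9 mm ≈ its 10 mm thickness). Pull.

>>> {"fn": "servo_tool", "kwargs": {
  "commands": [
    {"jaw": 1,"x": -0.41,"y": -0.28,"z": 0,"yaw": 0},
    {"jaw": 1,"x": -0.82,"y": -0.56,"z": 0,"yaw": 0},
    {"jaw": 1,"x": -1.24,"y": -0.85,"z": 0,"yaw": 0},
    {"jaw": 1,"x": -1.24,"y": -0.85,"z": 0,"yaw": 0}
  ],
  "grip_force": 60
}}

```text
clock: 7.9
position: [0.5652, 0.0068, 0.0581]
tool_rot: [[0.825, 0.565, -0.001], [0.565, -0.825, -0.0], [-0.001, -0.001, -1.0]]
contact_force: [-0.9, -0.2, -7.8]
grip_width: 0.0085
```

Run:
```python
from h import *
o=observe();print(o["position"],o["contact_force"],o["grip_width"])
crop(snapshot("scene"),"s6.png",210,95,140,120,5)
```

```text
[0.56524446 0.00678583 0.05810177] [-0.91764347 -0.23587267 -7.75941329] 0.008503235030963867
```

View pics/s6.png

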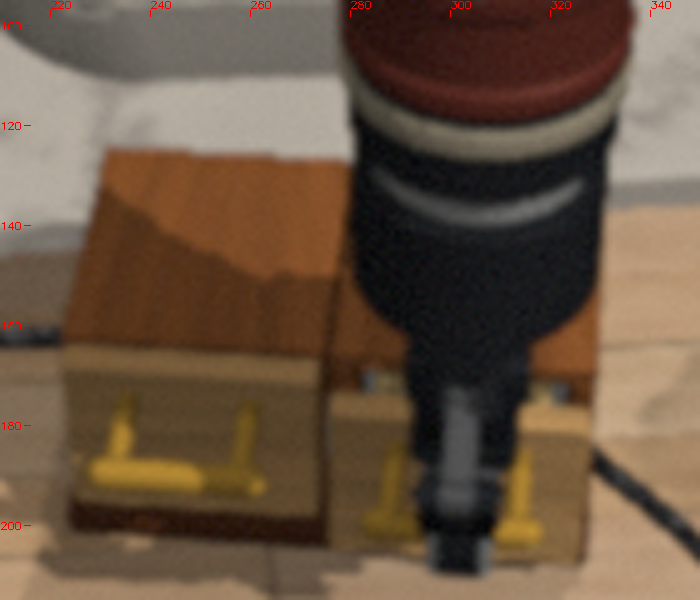

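Scene view: drawer B is out about 14 mm (gap at (282–322,173)); A is still shut. Continue to about 50 mm.

>>> {"fn": "servo_tool", "kwargs": {
  "commands": [
    {"jaw": 1,"x": -0.41,"y": -0.28,"z": 0.1,"yaw": 0},
    {"jaw": 1,"x": -0.82,"y": -0.56,"z": 0.2,"yaw": 0},
    {"jaw": 1,"x": -1.24,"y": -0.85,"z": 0.2,"yaw": 0},
    {"jaw": 1,"x": -1.65,"y": -1.13,"z": 0.2,"yaw": 0},
    {"jaw": 1,"x": -2.06,"y": -1.41,"z": 0.2,"yaw": 0},
    {"jaw": 1,"x": -2.48,"y": -1.7,"z": 0.2,"yaw": 0},
    {"jaw": 1,"x": -2.95,"y": -2.02,"z": 0.2,"yaw": 0},
    {"jaw": 1,"x": -2.95,"y": -2.02,"z": 0.2,"yaw": 0}
  ]
}}

```text
clock: 8.75
position: [0.5349, -0.014, 0.0584]
tool_rot: [[0.825, 0.565, -0.003], [0.565, -0.825, -0.001], [-0.003, -0.001, -1.0]]
contact_force: [2.3, -6.3, -25.2]
grip_width: 0.0085
```

>>> {"fn": "servo_tool", "kwargs": {
  "commands": [
    {"jaw": 1,"x": 0,"y": 0,"z": 0,"yaw": 0},
    {"jaw": 1,"x": 0,"y": 0,"z": 0,"yaw": 0},
    {"jaw": 1,"x": 0,"y": 0,"z": 0,"yaw": 0}
  ]
}}

```text
clock: 9.05
position: [0.5351, -0.0139, 0.0584]
tool_rot: [[0.825, 0.565, -0.003], [0.565, -0.825, -0.001], [-0.003, -0.001, -1.0]]
contact_force: [1.7, -5.6, -24.8]
grip_width: 0.0087
```

Out 51 mm by the readout. The grip is pulling upward slightly, so ease down, release and lift off.

>>> {"fn": "servo_tool", "kwargs": {
  "commands": [
    {"jaw": 1,"x": 0,"y": 0,"z": -0.2,"yaw": 0},
    {"jaw": 1,"x": 0,"y": 0,"z": -0.3,"yaw": 0},
    {"jaw": 0.38,"x": 0,"y": 0,"z": -0.3,"yaw": 0},
    {"jaw": 0.38,"x": 0,"y": 0,"z": -0.3,"yaw": 0},
    {"jaw": 0.38,"x": 0,"y": 0,"z": -0.3,"yaw": 0},
    {"jaw": 0.38,"x": 0,"y": 0,"z": -0.3,"yaw": 0}
  ]
}}

```text
clock: 9.65
position: [0.5373, -0.0132, 0.0581]
tool_rot: [[0.825, 0.566, 0.002], [0.566, -0.825, -0.0], [0.001, 0.001, -1.0]]
contact_force: [0.8, -0.2, 0.2]
grip_width: 0.0263
```

Run:
```python
from h import *
o=observe();print(o["position"],o["contact_force"],o["grip_width"])
crop(snapshot("scene"),"s7.png",210,95,140,120,5)
```

```text
[ 0.53728478 -0.01319799  0.0580997 ] [ 0.7873042  -0.24504174  0.17000238] 0.026256658979818222
```

View pics/s7.png

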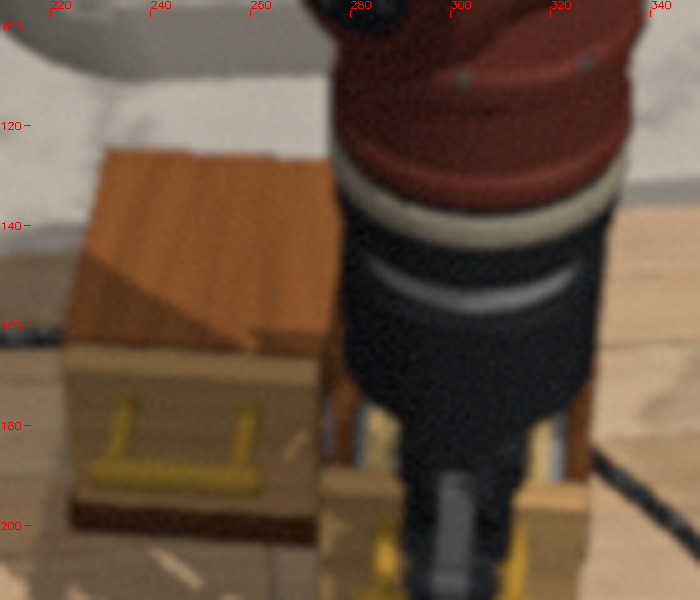

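Scene view: B is well out (its front's top edge at about row 191, cavity visible) and A is shut. Force is about zero. Lift straight up and move aside.

>>> {"fn": "servo_tool", "kwargs": {
  "commands": [
    {"jaw": 0.38,"x": 0,"y": 0,"z": 1.5,"yaw": 0},
    {"jaw": 0.38,"x": 0,"y": 0,"z": 3,"yaw": 0},
    {"jaw": 0.38,"x": 0,"y": 0,"z": 6,"yaw": 0},
    {"jaw": 0.38,"x": 0,"y": 0,"z": 10,"yaw": 0},
    {"jaw": 0.38,"x": 0,"y": 0,"z": 14,"yaw": 0},
    {"jaw": 0.38,"x": 0,"y": 0,"z": 17,"yaw": 0},
    {"jaw": 0.38,"x": -2,"y": 4,"z": 17,"yaw": 0},
    {"jaw": 0.38,"x": -4,"y": 8,"z": 17,"yaw": 0}
  ]
}}

```text
clock: 10.5
position: [0.4972, 0.067, 0.2303]
tool_rot: [[0.826, 0.563, 0.004], [0.563, -0.826, -0.0], [0.003, 0.002, -1.0]]
contact_force: [-0.4, 1.7, -0.3]
grip_width: 0.0261
```

>>> {"fn": "servo_tool", "kwargs": {
  "commands": [
    {"jaw": 0.38,"x": -2,"y": 4,"z": 0,"yaw": 0},
    {"jaw": 0.38,"x": -4,"y": 8,"z": 0,"yaw": 0},
    {"jaw": 0.38,"x": -6,"y": 12,"z": 0,"yaw": 0},
    {"jaw": 0.38,"x": -8,"y": 16,"z": 0,"yaw": 0},
    {"jaw": 0.38,"x": -10,"y": 20,"z": 0,"yaw": 0},
    {"jaw": 0.38,"x": -12,"y": 24,"z": 0,"yaw": 0},
    {"jaw": 0.38,"x": -14,"y": 28,"z": 0,"yaw": 0},
    {"jaw": 0.38,"x": -14,"y": 28,"z": 0,"yaw": 0}
  ]
}}

```text
clock: 11.3
position: [0.3542, 0.3507, 0.2292]
tool_rot: [[0.822, 0.57, 0.001], [0.57, -0.822, 0.002], [0.002, -0.001, -1.0]]
contact_force: [-0.8, -0.8, 0.2]
grip_width: 0.0265
```

Run:
```python
from h import *
o=observe();print(o["position"],o["contact_force"],o["clock"])
s=snapshot("scene");crop(s,"s8.png",190,115,240,200,3)
t=snapshot("top");crop(t,"t8.png",150,115,190,190,3)
```

```text
[0.35415717 0.35067398 0.22915116] [-0.75016865 -0.8143353   0.18351556] 11.3
```

View pics/s8.png

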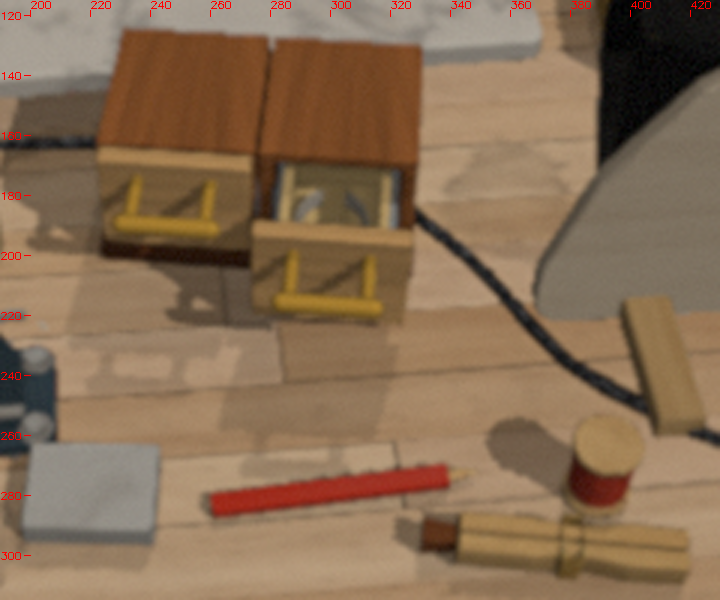

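View pics/t8.png

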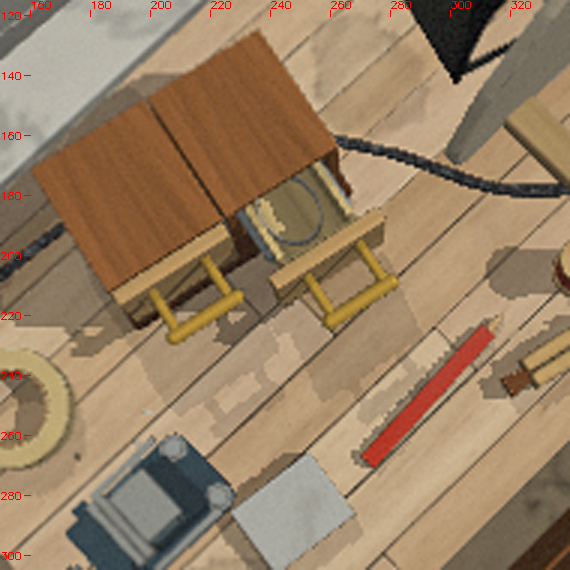

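Both views show A flush and B open with the cuff in it (scene around (308,185)). Bars in the top view: A (208,227)–(229,214), B (261,222)–(281,209). The bystanders are unmoved. I'll measure the travel.

Run:
```python
from h import *
t=snapshot("top");s=snapshot("scene");n=np.array([.825,.565,0])
T={"A":((207.7,227.3),(229.3,214.3)),"B":((260.7,222.3),(281,209.3))}
Sc={"A":((229.3,189),(262.3,191.7)),"B":((282.7,216),(316.7,217.7))}
B0=np.array([.576,.016,.07])
for S,D in((t,T),(s,Sc)):
    for k in "AB":
        c=np.mean([onz(S,p,.07) for p in D[k]],0); print(k,c.round(4),"out mm",(-(c-B0)@n*1000).round(1))
```

```text
A [0.5216 0.0941 0.07  ] out mm 0.7
B [ 0.5342 -0.0124  0.07  ] out mm 50.5
A [0.522 0.093 0.07 ] out mm 1.0
B [ 0.5347 -0.013   0.07  ] out mm 50.5
```

```bash
python3 -c "
from plant import *
print(hand_in())"
```

```text
the job is handed in; nothing more can be done
None
```

I pushed the left drawer (the one with the black binder clip) home until it met its stop at about 19 N. Then I gripped the right drawer's bar and pulled it out, let go and moved the arm clear. The job was handed in after about 11.5 of the 42 s; the hand-in gives no verdict.

| Last check | Top camera | Scene camera |
|---|---|---|
| Left drawer out | 0.7 mm | 1.0 mm |
| Right drawer out (stop at 55 mm) | 50.5 mm | 50.5 mm |

- **Cuff:** it is visible in the open right drawer.
- **Other things on the bench:** the spool, pencil, steel block and wooden clamp look unmoved in the pictures; I did not measure them again.
- **Arm:** it reads no contact, within about 1 N of sensor noise.
- **Departure from plan:** near the end of the pull the grip was also lifting on the handle with about 25 N, because I had raised the target slightly. I eased it down before releasing.

No check failed or disagreed.

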